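Gauge the riser block on the optical bench

ROBOT

A 6-joint arm with a two-finger parallel gripper is mounted at the origin on the work surface. World frame = base frame: x ahead of the robot, y to its left, z up, the work surface at z = 0. Lengths are in m, angles in rad, forces in N, time in s.
With the tool pointing down it reaches from about 0.35 to 0.975 m from the base axis. Payload 4.9 kg.
Tool frame: the origin (TCP) lies at the very end of the fingers, on their centre line; the grasp point (between the pads) lies 19 mm behind it (manip.grip_depth is the distance from the TCP to the grasp point, in m); z points along the fingers, x is the direction in which the jaws open and shut, and the axes are right-handed (so a half turn about z gives the same grasp; the last joint's range is limited). The gripper opens to 85 mm and grips with 20 to 120 N. Pads are 22 mm wide; open, the fingers measure 114 mm over their backs; the gripper's body (76 mm by 85 mm) begins 54 mm behind the grasp point. The pads swing forward as they close: fully open they stand 13 mm farther back than shut.
Start: joints at [-1.436, 0.053, 1.613, -0, 1.476, -0.119], TCP at [0.157, -0.605, 0.201] pointing down, gripper open.
Joint ranges: [-3.01, 3.01], [-1.01, 2.22], [0.06, 2.58], [-1.02, 4.17], [0.09, 2.62], [-3.14, 3.14]. Speed limits (rad/s): [2.57, 2.57, 3.14, 3.14, 3.14, 3.14].

INTERFACE

Orientations are given as a unit quaternion [w, x, y, z].
In Python, from plant import manip gives the robot as it stands. The module is installed in compiled form; this text tells all that it offers.
- The arm moves only by the shell command python3 -m crank 'ROWS' [OPENING]. ROWS is JSON, a list of rows, each a list of 4 numbers: the shift along the tool's x, y, z in cm, then the turn about the tool's z in units of 6 degrees (1.0 is 6 degrees). A call has 1 to 10 rows; each row shifts and turns the commanded pose from where the row before left it, along the tool's axes as they then stand; what a row does not reach is not made up. A row lasts 1/12 s, in which the tool goes at most 41.7 mm and 7.16 degrees, less where a joint would pass 70% of its speed; a pose out of reach is approached as far as the arm can. A call with a gripper value outside its range is refused whole. OPENING is the opening, from 0 (shut) to 1 (fully open), set as the call begins (- or left out, the last holds). The fingers move at their own pace and stop on an object; the grip force is fixed at half the most. Time passes only in rows, so rows that do not move let the fingers close. It gives the time, the measured TCP pose, the force and the opening at its end, in the units of the state.
- manip.state(): the state, without advancing time (a new reading comes with each control period).
- manip.grab_frame(name): name is "scene" or "side" or "wrist"; returns a dict with "img" (384x512x3 uint8, red, green, blue), "intrinsics" (3x3 intrinsics, pixels), "D" ([k1, k2, p1, p2, k3] as OpenCV has them; the pictures are not rectified), "position" and "orientation" of the camera in the world. Camera axes: x right, y up, looking along -z (the intrinsics and any distortion apply to the point x, -y, -z); pixel columns grow to the right and rows downward; lengths in m; the calibration is good to about 2 mm. A picture is of the moment at which its call begins. There is no depth.
- manip.job_done(): hands the job in, once; it reports no verdict.
The state is a dict: "time": time; "joint_pos": joint angles; "joint_vel": joint speeds; "joint_efforts": joint torques, N m; "tool_pos": TCP position; "tool_rot": TCP orientation; "contact_force": force on the tool from outside, world axes, zero at the start; "ft_torque": the same for the moment, N m; "gripper_width": opening from 0.0 (shut) to 1.0 (fully open).
Only numpy, scipy, OpenCV 4.12 (cv2) and the standard library are available. Lean on these libraries where they do the work, as an engineer would, in place of code of your own. Each camera call takes 0.05 s, during which the arm holds its last target.

TASK

Check the height of the plain rectangular metal block on the optical bench: pick up the bridge gauge by its barrel and lower it gently over the block from above, so that the gauge's legs stand flat on the bench either side of the block and its sprung foot is pushed up by the middle of the block's top. Then let go and leave the gauge standing there, with the block still where it was.

Things in the scene. Friction and masses are not known exactly. Their poses are not given: they have to be found in the camera images.
- gauge_grip (a point): Grip of the bridge gauge (loose, about 0.6 kg): a dark upright barrel on the middle of its arch, 26 mm thick along y, with black rubber pads on those two faces to grip, 36 mm along x (white scale faces). It spans 62 to 124 mm above the gauge's underside. This point is on its vertical axis, which is also the foot's, 93 mm above the gauge's underside: z = 0.093 when it stands on the bench. z up.
- gauge_base (a point): Point below the grip, in the plane of the leg undersides; same axes. The steel arch is 128 mm long (y) and 50 mm wide (x), both ends alike. Two legs, 12 mm thick, 50 mm wide, inner faces 104 mm apart in y, carry a beam 34 mm wide with underside 50 mm and top 64 mm above this point.
- spindle (a joint): Reading of the gauge, m: how far its foot, a 16 mm steel disc on a vertical spindle under the middle of the arch, is pushed up. A soft spring (1 to 2 N, much less than the gauge's weight) pushes it down. At 0 (free) the foot's underside is 3 mm above the plane of the leg undersides; at most 0.042. Standing over a part it reads the part's height less 3 mm: 0.027 on the block.
- block_center (a point): Centre (half-way up) of the loose rectangular aluminium block to be gauged: 60 mm long (x), 40 mm wide (y), 30 mm high, 0.2 kg, two dark screw holes in its top 21 mm either side of the middle. A flat strip 8 mm high, a round rod on two small rests and small posts are bystanders near it, none within 95 mm of its centre or taller than 45 mm.
Mind the look-alikes: they are no part of the job. What is shaped like the part that bears block_center but brown is not meant. Leave any yellow look-alike of the part that bears gauge_grip alone.

How it is judged:
By the outcome, as a careful person would: the job done as asked, in the order asked, and still so for the second after the job is handed in, with the robot touching nothing.
It also fails if it takes over 40 s, if anything falls off the work surface, if the arm or the gripper's body presses on something with over 40 N, if the wrist force passes 120 N, or if a joint passes its speed limit or range.

## Working session

There is one attempt and no reset: what is moved stays moved. The work goes in short steps, Python scripts to look and compute and a shell command to move; the robot and the scene stay as the last step left them, time stands still between calls to the robot, and variables do not carry over. Pictures are saved under pics/ and viewed, and the job is handed in when it is done.

```bash
mkdir -p pics; cat > h.py <<'E'
import numpy as np, cv2
from scipy.spatial.transform import Rotation as R
from plant import manip
def q(o): return R.from_quat([o[1],o[2],o[3],o[0]])
def snap(n,f):
    d=manip.grab_frame(n); cv2.imwrite(f'pics/{f}.png',d['img'][:,:,::-1])
    np.save(f'pics/{f}.npy',d,allow_pickle=True); return d
def load(f): return np.load(f'pics/{f}.npy',allow_pickle=True).item()
def ray(d,uv):
    p=cv2.undistortPoints(np.array([[uv]],float),np.array(d['intrinsics'],float),np.array(d['D'],float))[0,0]
    return np.array(d['position']),q(d['orientation']).apply([p[0],-p[1],-1])
def onz(d,uv,z):
    o,v=ray(d,uv); return o+v*(z-o[2])/v[2]
def proj(d,P):
    c=q(d['orientation']).inv().apply(np.atleast_2d(P)-np.array(d['position']))*[1,-1,-1]
    return cv2.projectPoints(c,np.zeros(3),np.zeros(3),np.array(d['intrinsics'],float),np.array(d['D'],float))[0][:,0]
def crop(f,x0,y0,x1,y1,s,out):
    im=cv2.imread(f'pics/{f}.png')[y0:y1,x0:x1]; cv2.imwrite(f'pics/{out}.png',cv2.resize(im,None,fx=s,fy=s,interpolation=cv2.INTER_CUBIC))
E
python3 - <<'E'
from h import *
for n in ['scene','side','wrist']:
    d=snap(n,n+'0'); print(n,d['position'],d['orientation'])
print(manip.state())
E
```

```text
scene [ 1.11836087 -0.58712157  0.63175252] [0.82025926 0.43752439 0.16413093 0.32986087]
side [0.32434106 0.33684231 0.63255065] [-0.30627546 -0.10137878  0.29403424  0.89970081]
wrist [ 0.2359007  -0.58267874  0.37221694] [ 0.78034869 -0.12828355  0.10040083 -0.60375403]
{'time': 0.15, 'joint_pos': array([-1.43598871e+00,  5.32284033e-02,  1.61397845e+00, -4.05466576e-07,
        1.47600511e+00, -1.18987578e-01]), 'joint_vel': array([ 0.00058039, -0.00073171, -0.00425397,  0.00018122,  0.00014716,
       -0.00015137]), 'joint_efforts': array([ 7.92474457e-04, -3.94242811e+01, -3.70721984e+01, -1.94100812e-04,
        4.64916884e-03,  1.30478224e-05]), 'tool_pos': array([ 0.15685972, -0.60444113,  0.19963119]), 'tool_rot': array([-5.67822069e-04,  7.90910425e-01, -6.11931404e-01, -5.77164534e-04]), 'contact_force': array([-0.42278719,  0.67291515, -0.24766564]), 'ft_torque': array([-0.02518794,  0.01099442, -0.0229505 ]), 'gripper_width': 0.9957169952804599}
```

View pics/scene0.png

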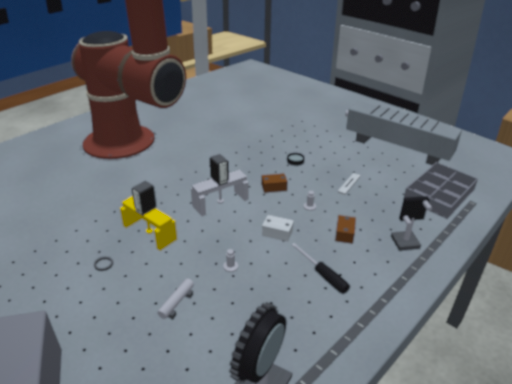

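View pics/side0.png

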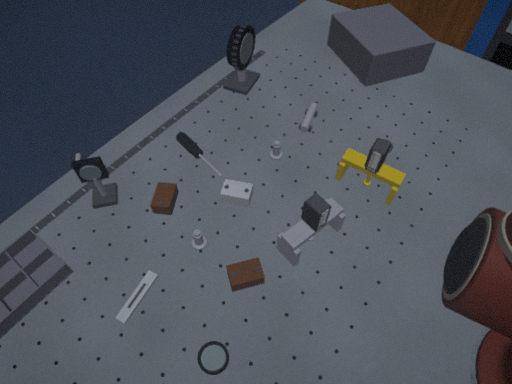

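View pics/wrist0.png

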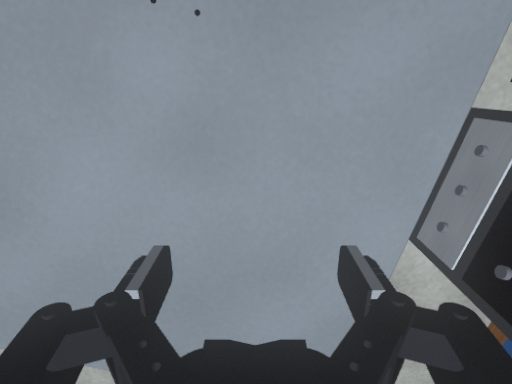

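The steel gauge is at about (220,180) in the scene view and (315,215) in the side view. The aluminium block is at (278,227) scene and (237,190) side. The yellow gauge and the brown blocks are look-alikes. I'll enlarge these areas.

```bash
python3 - <<'E'
from h import *
crop('scene0',180,145,310,245,6,'c1')
crop('side0',210,165,360,265,5,'c2')
E
```

```text
(no output)
```

View pics/c1.png

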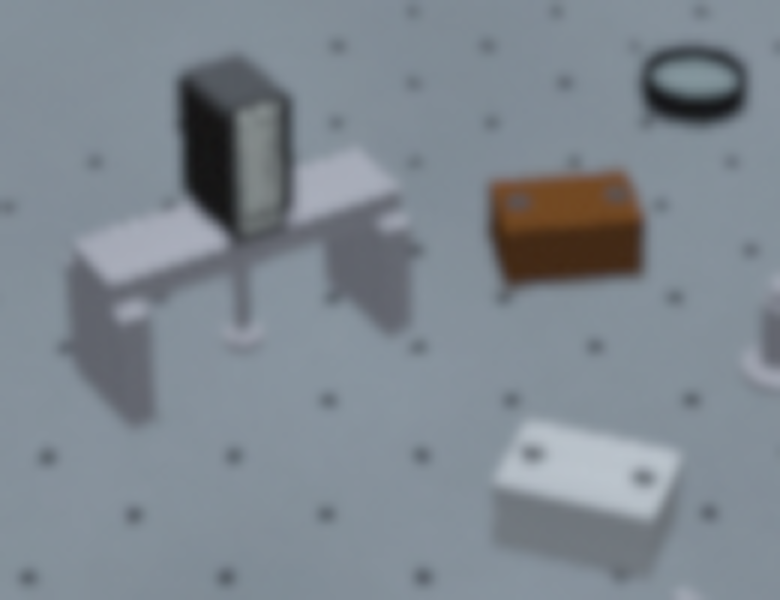

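View pics/c2.png

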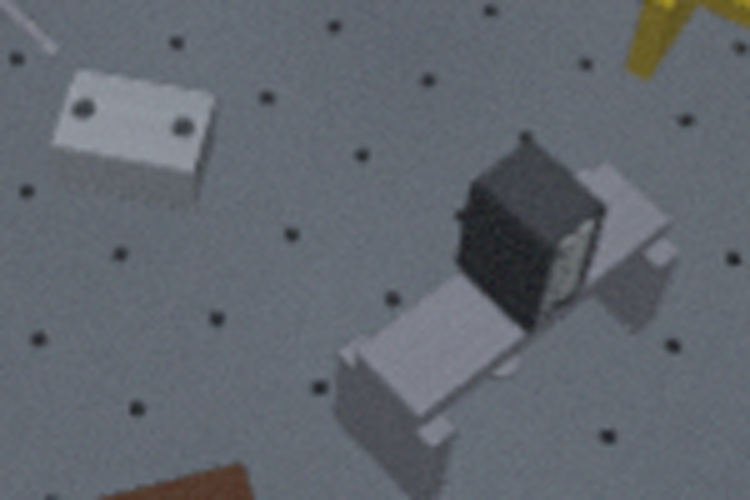

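```bash
cat > m.py <<'E'
from h import *
def pts(f,x0,y0,s,L,z):
    d=load(f); return np.array([onz(d,((u+.5)/s-.5+x0,(v+.5)/s-.5+y0),z)[:2] for u,v in L])
S=('scene0',180,145,6);T=('side0',210,165,5)
def show(n,P):
    e=np.diff(np.vstack([P,P[:1]]),axis=0)
    print(n,P.mean(0).round(4),'len',np.linalg.norm(e,axis=1).round(4),'ang',np.degrees(np.arctan2(e[:,1],e[:,0])).round(1))
show('barrel S',pts(*S,[(180,76),(237,53),(293,97),(234,112)],.124))
show('barrel T',pts(*T,[(473,184),(527,140),(606,208),(553,246)],.124))
show('beam S',pts(*S,[(75,245),(355,150),(402,192),(112,285)],.064))
show('beam T',pts(*T,[(357,352),(607,163),(672,218),(422,415)],.064))
for n,K,L in [('S',S,[(532,420),(682,453),(655,519),(494,484)]),('T',T,[(77,70),(215,95),(194,173),(53,145)])]:
    show('block '+n,pts(*K,L,.03))
for K,L in [(S,[(532,454),(643,478)]),(T,[(84,108),(183,127)])]:
    P=pts(*K,L,.03); print('holes',P.mean(0).round(4),np.linalg.norm(P[1]-P[0]),np.degrees(np.arctan2(*(P[1]-P[0])[::-1])))
E
python3 m.py
```

```text
barrel S [ 4.523e-01 -1.000e-04] len [0.0272 0.0402 0.024  0.0344] ang [  85.6  -11.3 -107.8  173.8]
barrel T [0.4495 0.0037] len [0.0269 0.0366 0.0243 0.0346] ang [-100.2  168.    75.2   -7.7]
beam S [0.4505 0.0009] len [0.1268 0.0369 0.1264 0.0318] ang [  78.3  -14.5 -104.1  166. ]
beam T [0.4496 0.002 ] len [0.1271 0.0327 0.1269 0.0327] ang [-102.9  168.1   77.1  -11.5]
block S [0.6242 0.0114] len [0.0574 0.0402 0.0596 0.041 ] ang [  24.3  -63.9 -154.9  113.1]
block T [0.6227 0.0118] len [0.0588 0.0397 0.0586 0.039 ] ang [-155.2  115.6   24.1  -64. ]
holes [0.6224 0.0116] 0.04182049140255524 24.883939819981162
holes [0.6239 0.011 ] 0.04176628731068677 -155.7302601758375
```

```bash
cat > go.py <<'E'
from h import *
import sys
def go(x,y,z,yaw=None):
    s=manip.state(); r=q(s['tool_rot']); d=r.inv().apply(np.array([x,y,z])-s['tool_pos'])*100
    X=r.apply([1,0,0]); a=np.degrees(np.arctan2(X[1],X[0]))
    print('tool',s['tool_pos'].round(4),'yaw',a.round(2),'zaxis',r.apply([0,0,1]).round(4),'F',s['contact_force'].round(1),'t',s['time'])
    print('delta cm',d.round(2),'turn units',None if yaw is None else round(-((yaw-a+90)%180-90)/6,3))
if __name__=='__main__': go(*map(float,sys.argv[1:]))
E
python3 go.py .45 .0018 .25 77.2
python3 - <<'E'
from h import *
d=load('side0'); print(onz(d,(385,30),.1),onz(d,(330,45),.1),onz(d,(378,80),0), onz(d,(428,45),.1)); 
for uv in [(377,160)]: print(onz(d,uv,.1))
E
```

```text
tool [ 0.1569 -0.6044  0.1996] yaw -75.46 zaxis [-2.0e-04  1.6e-03 -1.0e+00] F [-0.4  0.7 -0.2] t 0.15
delta cm [-51.33 -43.6   -4.95] turn units 4.557
[ 0.60706463 -0.61137618  0.1       ] [ 0.6876309  -0.45103046  0.1       ] [ 0.56300994 -0.53305683  0.        ] [ 0.48597052 -0.61843808  0.1       ]
[ 0.41711106 -0.1677683   0.1       ]
```

```bash
python3 -m crank '[[0,0,-2.5,0],[-1,-0.85,-2.5,0],[-2.8,-2.4,0,0],[-2.8,-2.4,0,0],[-2.8,-2.4,0,0],[-2.8,-2.4,0,0],[-2.8,-2.4,0,0],[-2.8,-2.4,0,0],[-2.8,-2.4,0,0],[-2.8,-2.4,0,0]]' 1 && python3 -m crank '[[-2.8,-2.4,0,0],[-2.8,-2.4,0,0],[-2.8,-2.4,0,0],[-2.8,-2.4,0,0],[-2.8,-2.4,0,0],[-2.8,-2.4,0,0],[-2.8,-2.4,0,0],[-2.8,-2.4,0,1],[0,0,0,1],[0,0,0,1]]' && python3 -m crank '[[0,0,0,1],[0,0,0,0.6],[0,0,0,0],[0,0,0,0]]'; python3 go.py .45 .0018 .25 77.2
```

```text
time: 0.98
tool_pos: [0.2925, -0.3263, 0.2502]
tool_rot: [-0.0, 0.791, -0.612, -0.0]
contact_force: [1.0, 1.9, 0.7]
gripper_width: 0.999
time: 1.82
tool_pos: [0.4213, -0.0627, 0.2502]
tool_rot: [-0.0, -0.687, 0.726, 0.0]
contact_force: [0.2, -0.3, 0.3]
gripper_width: 1.0
time: 2.15
tool_pos: [0.4209, -0.0648, 0.2503]
tool_rot: [-0.0, -0.625, 0.781, 0.0]
contact_force: [-0.1, 0.2, -0.5]
gripper_width: 1.001
tool [ 0.4209 -0.0648  0.2503] yaw -102.65 zaxis [-4.e-04  2.e-04 -1.e+00] F [-0.1  0.2 -0.5] t 2.15
delta cm [-7.13 -1.38  0.03] turn units 0.026
```

Next I move over the barrel and check with the wrist camera.

```bash
python3 -m crank '[[-3.6,-0.7,0,0],[-3.5,-0.7,0,0],[0,0,0,0],[0,0,0,0]]'; python3 - <<'E'
from h import *
d=snap('wrist','w1');snap('side','s1')
def rect(c,yaw,lx,ly,z):
    a=np.radians(yaw);Rm=np.array([[np.cos(a),-np.sin(a)],[np.sin(a),np.cos(a)]])
    return [[*(np.array(c)+Rm@[sx*lx/2,sy*ly/2]),z] for sx,sy in [(-1,-1),(1,-1),(1,1),(-1,1)]]
im=d['img'][:,:,::-1].copy()
for c,y,lx,ly,z,col in [((.45,.0018),-13,.036,.026,.124,(0,0,255)),((.45,.0018),-13,.034,.128,.064,(0,255,0)),((.6233,.0114),24.5,.06,.04,.03,(255,0,0))]:
    cv2.polylines(im,[proj(d,rect(c,y,lx,ly,z)).astype(np.int32)],True,col,1)
cv2.imwrite('pics/w1o.png',im)
E
```

```text
time: 2.48
tool_pos: [0.4505, 0.0023, 0.2504]
tool_rot: [-0.0, -0.626, 0.78, 0.0]
contact_force: [0.5, -0.2, -0.2]
gripper_width: 1.001
```

View pics/w1o.png

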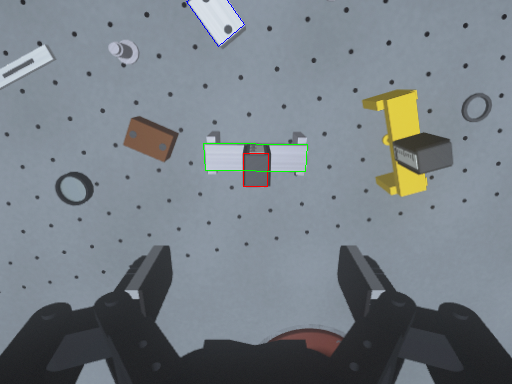

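View pics/w1.png

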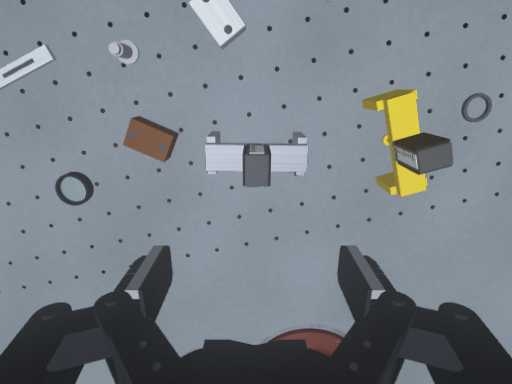

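```bash
python3 -m crank '[[0,0,2.5,0],[0,0,2.5,0],[0,0,2.5,0],[0,0,2.5,0],[0,0,2.5,0],[0,0,2.5,0],[0,0,1.5,0],[0,0,1.1,0],[0,0,0,0],[0,0,0,0]]'; python3 go.py .45 .0018 .074 77.2;  python3 -c "
from h import *
snap('wrist','w2')"
```

```text
time: 3.42
tool_pos: [0.4503, 0.0007, 0.0747]
tool_rot: [-0.0, -0.624, 0.782, 0.0]
contact_force: [-0.5, 0.8, 0.8]
gripper_width: 0.999
tool [0.4503 0.0007 0.0747] yaw -102.81 zaxis [-3.e-04 -0.e+00 -1.e+00] F [-0.5  0.8  0.8] t 3.4167
delta cm [-0.1   0.05  0.07] turn units -0.001
```

View pics/w2.png

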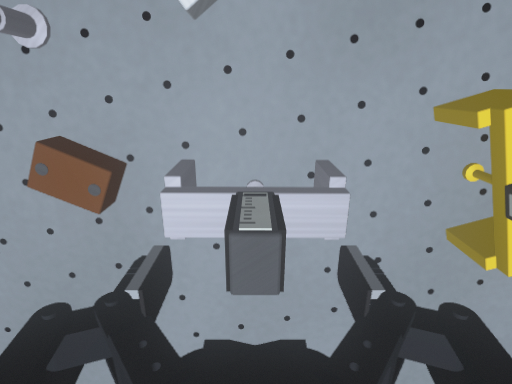

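The barrel is centred between the pads at column 256, so I close the gripper.

```bash
python3 -m crank '[[0,0,0,0],[0,0,0,0],[0,0,0,0],[0,0,0,0],[0,0,0,0],[0,0,0,0],[0,0,0,0],[0,0,0,0],[0,0,0,0],[0,0,0,0]]' 0; python3 -m crank '[[0,0,0,0],[0,0,0,0],[0,0,0,0],[0,0,-0.5,0],[0,0,-1,0],[0,0,-1.5,0],[0,0,-2,0],[0,0,-2,0],[0,0,0,0],[0,0,0,0]]';python3 go.py .6233 .0114 .144 114.5;  python3 -c "
from h import *
snap('wrist','w3');snap('side','s3');snap('scene','c3')"
```

```text
time: 4.3
tool_pos: [0.4508, 0.0009, 0.0752]
tool_rot: [-0.0, -0.624, 0.781, -0.001]
contact_force: [-2.3, -4.0, 4.8]
gripper_width: 0.289
time: 5.13
tool_pos: [0.4508, 0.0016, 0.145]
tool_rot: [0.001, -0.624, 0.781, -0.0]
contact_force: [-0.2, -0.5, -5.8]
gripper_width: 0.29
tool [0.4508 0.0016 0.145 ] yaw -102.73 zaxis [ 1.7e-03  4.0e-04 -1.0e+00] F [-0.2 -0.5 -5.8] t 5.1333
delta cm [ -4.76 -16.61   0.13] turn units -6.205
```

View pics/w3.png

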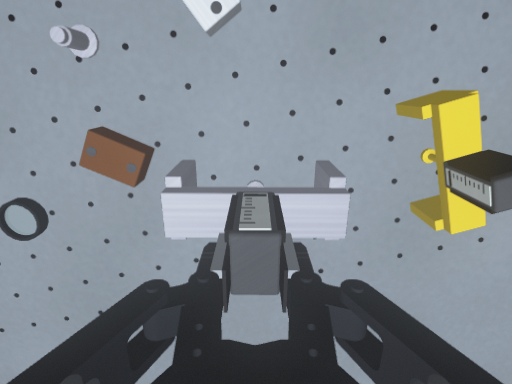

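View pics/c3.png

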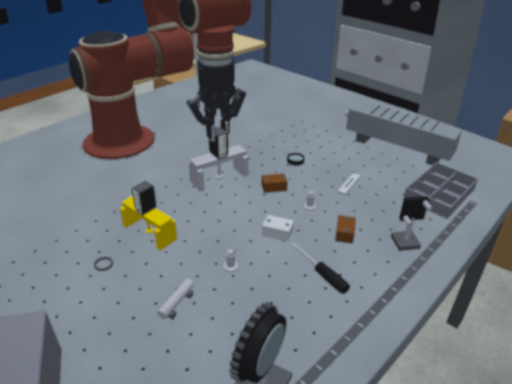

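```bash
python3 -m crank '[[0,0,0,-0.5],[0,0,0,-0.9],[0,0,0,-0.9],[0,0,0,-0.9],[0,0,0,-0.9],[0,0,0,-0.9],[0,0,0,-0.8],[0,0,0,-0.4],[0,0,0,0],[0,0,0,0]]';python3 go.py .6233 .0114 .144 114.5
```

```text
time: 6.12
tool_pos: [0.4495, 0.0015, 0.143]
tool_rot: [0.001, 0.84, -0.542, -0.001]
contact_force: [0.2, 0.1, -5.2]
gripper_width: 0.286
tool [0.4495 0.0015 0.143 ] yaw -65.62 zaxis [-2.7e-03  5.0e-04 -1.0e+00] F [ 0.2  0.1 -5.2] t 6.1167
delta cm [  6.27 -16.24  -0.14] turn units -0.02
```

```bash
python3 -m crank '[[0.3,-0.8,0,0],[0.6,-1.6,0,0],[0.8,-2.1,0,0],[0.9,-2.4,0,0],[0.9,-2.4,0,0],[0.8,-2.1,0,0],[0.7,-1.8,0,0],[0.6,-1.5,0,0],[0.4,-0.9,0,0],[0.2,-0.5,0,0]]'; python3 -m crank '[[0,0,0,0],[0,0,0,0],[0,0,0,0],[0,0,0,0]]';python3 go.py .6233 .0114 .144 114.5;python3 - <<'E'
from h import *
for n in ['wrist','side','scene']: snap(n,n[0]+'4')
crop('s4',170,110,320,260,4,'s4c'); crop('c4' if False else 's4',0,0,1,1,1,'x')
E
ls pics
```

```text
time: 6.95
tool_pos: [0.6238, 0.0116, 0.1438]
tool_rot: [0.0, 0.841, -0.541, -0.0]
contact_force: [-0.2, 0.1, -4.2]
gripper_width: 0.289
time: 7.28
tool_pos: [0.6219, 0.0115, 0.1446]
tool_rot: [0.0, 0.841, -0.541, -0.0]
contact_force: [-0.7, -0.6, -5.8]
gripper_width: 0.29
tool [0.6219 0.0115 0.1446] yaw -65.56 zaxis [-3.e-04  0.e+00 -1.e+00] F [-0.7 -0.6 -5.8] t 7.2833
delta cm [ 0.07 -0.12  0.06] turn units -0.01
c1.png
c2.png
c3.npy
c3.png
s1.npy
s1.png
s3.npy
s3.png
s4.npy
s4.png
s4c.png
scene0.npy
scene0.png
side0.npy
side0.png
w1.npy
w1.png
w1o.png
w2.npy
w2.png
w3.npy
w3.png
w4.npy
w4.png
wrist0.npy
wrist0.png
x.png
```

```bash
cat > ov.py <<'E'
from h import *
import sys
def rect(c,yaw,lx,ly,z,off=(0,0)):
    a=np.radians(yaw);Rm=np.array([[np.cos(a),-np.sin(a)],[np.sin(a),np.cos(a)]])
    return [[*(np.array(c)+Rm@[off[0]+sx*lx/2,off[1]+sy*ly/2]),z] for sx,sy in [(-1,-1),(1,-1),(1,1),(-1,1)]]
def over(f,g,yaw,zb,box,s,out,plain=False):
    d=load(f); x0,y0,x1,y1=box
    im=cv2.resize(d['img'][y0:y1,x0:x1,::-1],None,fx=s,fy=s,interpolation=cv2.INTER_CUBIC)
    if not plain:
      L=[(rect(g,yaw,.034,.128,zb+.064),(0,255,0)),(rect(g,yaw,.05,.012,zb,(0,.058)),(0,255,255)),(rect(g,yaw,.05,.012,zb,(0,-.058)),(0,255,255)),(rect((.6233,.0114),24.5,.06,.04,.03),(0,0,255)),(rect(g,yaw,.036,.026,zb+.124),(255,0,255))]
      for P,c in L:
        uv=(proj(d,P)-[x0,y0]+.5)*s-.5
        cv2.polylines(im,[np.round(uv*16).astype(np.int32)],True,c,1,cv2.LINE_AA,4)
    cv2.imwrite(f'pics/{out}.png',im)
E
python3 - <<'E'
from ov import *
s=manip.state();print(s['tool_pos'])
d=snap('side','sd4');snap('scene','sc4')
g=s['tool_pos'][:2]; zb=s['tool_pos'][2]-.0745
b=proj(d,[[*g,.07]])[0];e=proj(load('sc4'),[[*g,.07]])[0];print(b,e)
for f,c,o in [('sd4',b,'o1'),('sc4',e,'o2')]:
    x,y=c.astype(int); over(f,g,24.45,zb,(max(x-75,0),max(y-60,0),x+75,y+60),5,o)
over('w4',g,24.45,zb,(0,0,512,384),1.5,'o3')
E
```

```text
[0.62221565 0.01151982 0.14479216]
[235.9150028  176.54967183] [278.1314277 207.2659792]
```

View pics/o1.png

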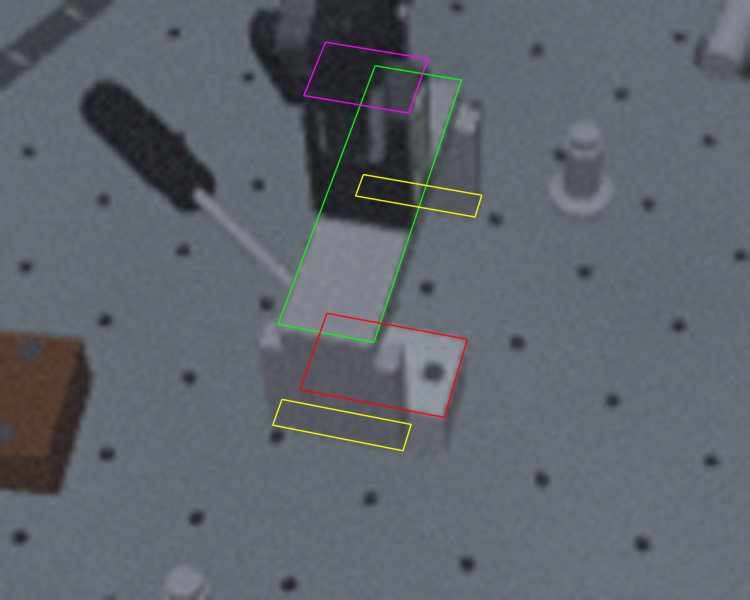

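View pics/o2.png

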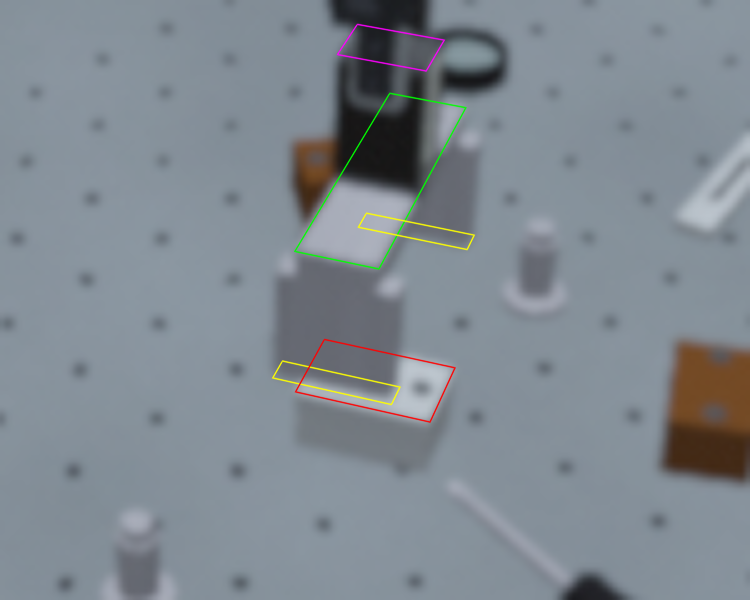

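View pics/o3.png

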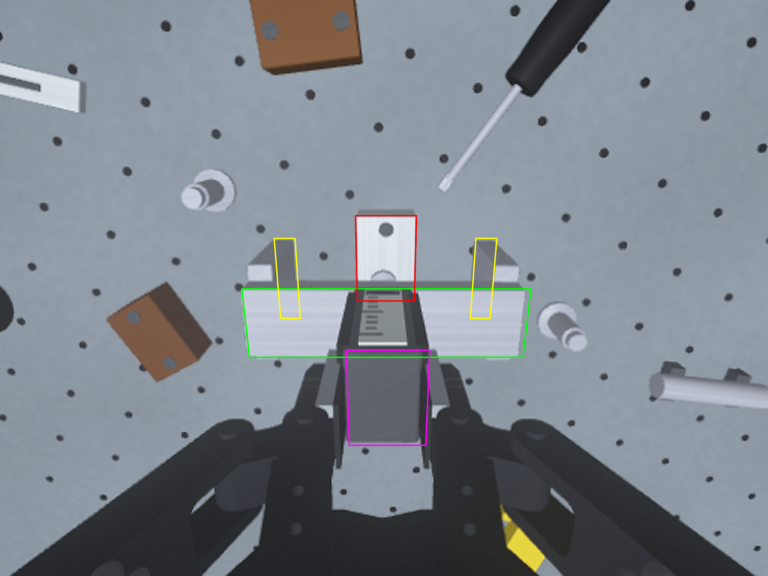

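```bash
python3 -m crank '[[0.05,-0.1,0.5,0],[0,0,1,0],[0,0,1,0],[0,0,0.8,0],[0,0,0.8,0],[0,0,0.6,0],[0,0,0.6,0],[0,0,0.4,0],[0,0,0.3,0],[0,0,0,0]]'; python3 -m crank '[[0,0,0.2,0],[0,0,0.2,0],[0,0,0.1,0],[0,0,0.1,0],[0,0,0,0],[0,0,0,0]]';python3 go.py .6233 .0114 .0747 114.5
```

```text
time: 8.37
tool_pos: [0.6235, 0.0115, 0.084]
tool_rot: [0.0, 0.841, -0.541, -0.0]
contact_force: [-0.2, 0.3, -3.1]
gripper_width: 0.288
time: 8.87
tool_pos: [0.6241, 0.0114, 0.0789]
tool_rot: [-0.0, 0.841, -0.541, 0.0]
contact_force: [0.4, -0.7, -3.5]
gripper_width: 0.285
tool [0.6241 0.0114 0.0789] yaw -65.55 zaxis [ 1.e-03 -2.e-04 -1.e+00] F [ 0.4 -0.7 -3.5] t 8.8667
delta cm [-0.04  0.08  0.42] turn units -0.009
```

```bash
python3 -m crank '[[0,0,0.1,0],[0,0,0.1,0],[0,0,0.05,0],[0,0,0,0],[0,0,0,0]]';python3 go.py .6233 .0114 .0747 114.5; python3 -m crank '[[0,0,0.05,0],[0,0,0.05,0],[0,0,0,0],[0,0,0,0]]'
```

```text
time: 9.28
tool_pos: [0.624, 0.0114, 0.0762]
tool_rot: [-0.0, 0.841, -0.541, 0.0]
contact_force: [0.6, -0.7, -3.6]
gripper_width: 0.286
tool [0.624  0.0114 0.0762] yaw -65.55 zaxis [ 6.e-04 -2.e-04 -1.e+00] F [ 0.6 -0.7 -3.6] t 9.2833
delta cm [-0.03  0.06  0.15] turn units -0.008
time: 9.62
tool_pos: [0.6241, 0.0114, 0.0754]
tool_rot: [-0.0, 0.841, -0.541, 0.0]
contact_force: [1.9, -1.9, -3.3]
gripper_width: 0.286
```

```bash
python3 -m crank '[[0,0,0.04,0],[0,0,0,0],[0,0,0,0]]';python3 -m crank '[[0,0,0.04,0],[0,0,0,0],[0,0,0,0]]'; python3 -c "
from ov import *
s=manip.state();print(s['tool_pos'],s['contact_force'],s['ft_torque'])
for n in ['side','scene','wrist']: snap(n,n+'5')
b=(.6238,.0114)
over('side5',b,24.5,0,(165,130,315,250),5,'p1',True);over('scene5',b,24.5,0,(205,160,355,280),5,'p2',True)
"
```

```text
time: 9.87
tool_pos: [0.6241, 0.0113, 0.0753]
tool_rot: [-0.0, 0.841, -0.541, 0.0]
contact_force: [0.8, -1.4, -0.4]
gripper_width: 0.287
time: 10.12
tool_pos: [0.6243, 0.0113, 0.0752]
tool_rot: [-0.0, 0.841, -0.541, 0.001]
contact_force: [0.0, -1.9, 4.4]
gripper_width: 0.289
[0.62426461 0.0112556  0.07524498] [ 0.02385076 -1.94553698  4.43150529] [-0.12788007  0.12584993 -0.02945194]
```

View pics/p1.png

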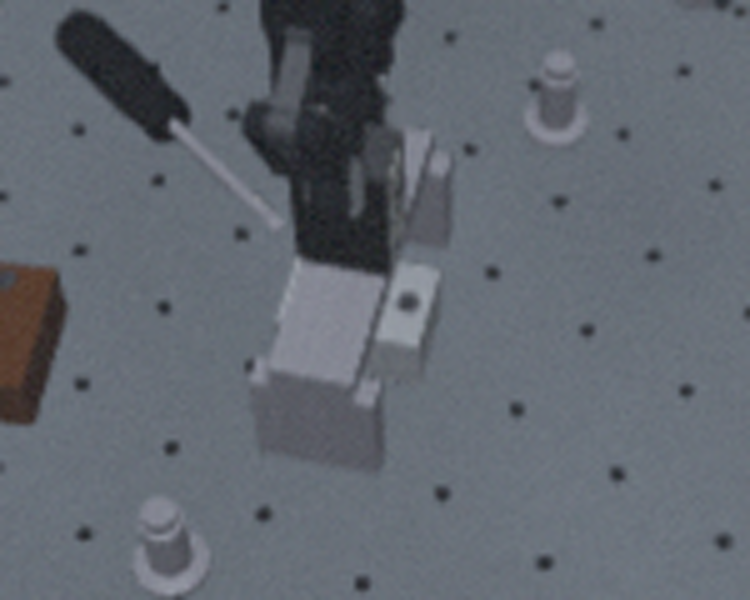

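View pics/p2.png

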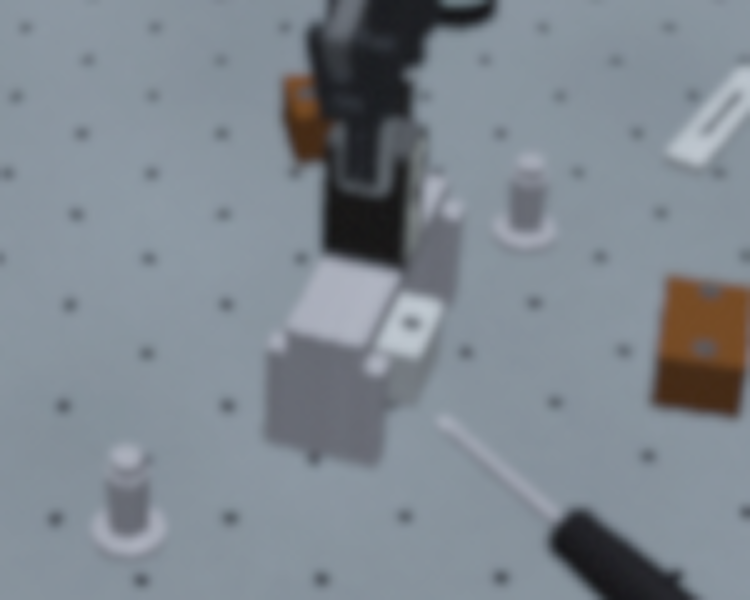

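View pics/wrist5.png

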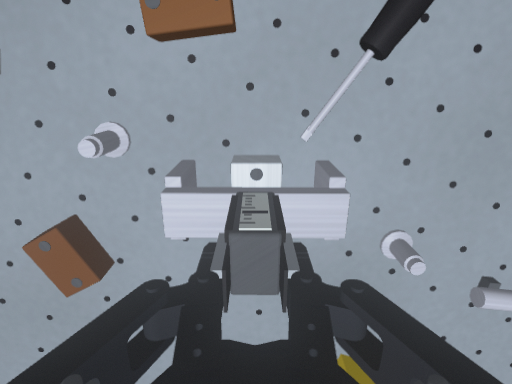

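The legs are on the bench: the contact force went from -5.8 to +4.4 N, and the height is the same as when the gauge stood at its original spot. The scale pointer moved, and the block is centred under the beam. I release and rise.

```bash
python3 -m crank '[[0,0,0,0],[0,0,0,0],[0,0,0,0],[0,0,0,0],[0,0,0,0],[0,0,0,0],[0,0,0,0],[0,0,0,0]]' 1; python3 go.py .6238 .0114 .25 114.5; python3 -m crank '[[0,0,-0.5,0],[0,0,-1,0],[0,0,-2,0],[0,0,-2.5,0],[0,0,-2.5,0],[0,0,-2.5,0],[0,0,-2.5,0],[0,0,-2.5,0],[0,0,-1,0],[0,0,0,0]]'; python3 -c "
from ov import *
s=manip.state();print(s['tool_pos'],s['contact_force'])
for n in ['side','scene','wrist']: snap(n,n+'6')
b=(.6238,.0114)
over('side6',b,24.5,0,(165,110,315,230),5,'r1');over('scene6',b,24.5,0,(205,160,355,280),5,'r2');over('wrist6',b,24.5,0,(0,0,512,384),1.5,'r3')
"
```

```text
time: 10.93
tool_pos: [0.6237, 0.0115, 0.0743]
tool_rot: [-0.0, 0.841, -0.541, -0.0]
contact_force: [-0.6, -0.4, 0.6]
gripper_width: 1.001
tool [0.6237 0.0115 0.0743] yaw -65.55 zaxis [-0.e+00  1.e-04 -1.e+00] F [-0.6 -0.4  0.6] t 10.9333
delta cm [ 1.000e-02 -0.000e+00 -1.757e+01] turn units -0.008
time: 11.77
tool_pos: [0.6257, 0.0113, 0.2494]
tool_rot: [-0.002, 0.841, -0.541, 0.004]
contact_force: [0.1, -0.1, 0.3]
gripper_width: 1.0
[0.62571099 0.01129065 0.24938386] [ 0.12437201 -0.0669812   0.28382387]
```

View pics/r1.png

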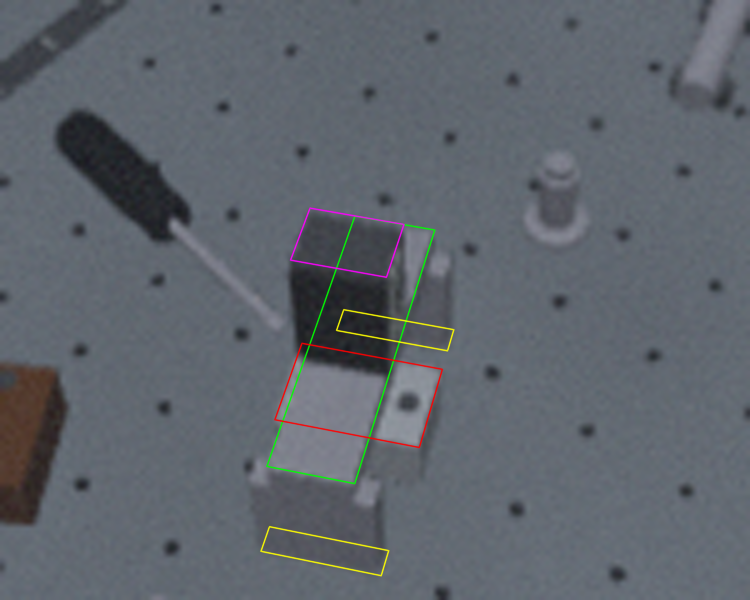

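View pics/r2.png

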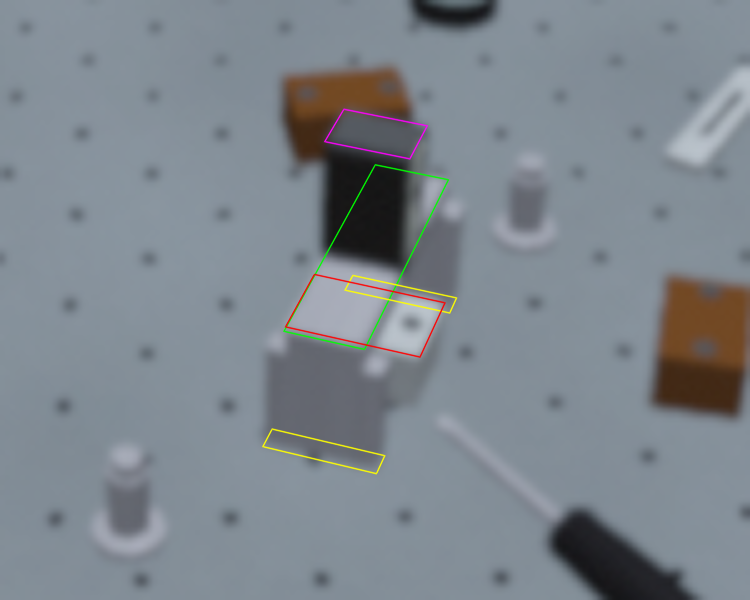

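View pics/r3.png

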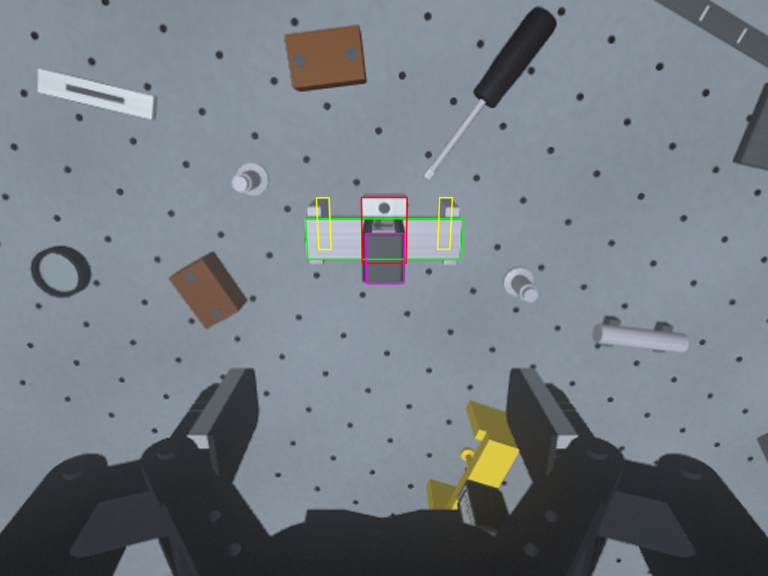

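The views agree. The gauge stands upright on both legs (side crop, barrel top about (348,242)) and matches its predicted outline to about 1 mm. The block's visible end and hole (408,400) match where the block was found at the start. The gripper is clear, so I hand in.

```bash
python3 -m crank '[[0,0,0,0],[0,0,0,0],[0,0,0,0]]'; python3 -c "
from plant import manip
print(manip.job_done())"
```

```text
time: 12.17
tool_pos: [0.6231, 0.0115, 0.2425]
tool_rot: [0.001, 0.841, -0.541, -0.001]
contact_force: [-0.4, -0.0, -0.3]
gripper_width: 1.006
the job is handed in; nothing more can be done
None
```

The steel bridge gauge is standing over the aluminium block, released, and the job is handed in at 12.2 s. I gripped the gauge by its barrel, turned it about 37° to line up with the block, and lowered it gently until its legs took its weight. Then I opened the gripper and rose clear.

**Position:** after release, all three cameras show the gauge upright within about 1 mm of the target at (0.624, 0.011), yaw 24.5°. The block still matches where I first measured it. The yellow gauge and the brown blocks were not touched.

**Contact:** during lowering, the wrist force went from −5.8 N (gauge hanging) to about −3.5 N (foot on the block), then to +4.4 N (legs on the bench). The tool height then, 75.2 mm, was the same as when the gauge was first gripped.

**Not checked:** I could not read the spindle value (0.027 expected) or see the foot directly, because the gauge's beam and barrel hide it. That the foot is pushed up rests on the force change and the fit of the pose. No check failed or disagreed with another.

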